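# Pull the saw's safety key and hang it on the key rail

### The job

Make the scroll saw safe: pull the red safety key straight out of its sprung socket and hang it on the steel rod of the key rail (the rod may be clamped higher or lower), sliding the rod sideways through the gap of the key's open C-shaped hook, so that it hangs still and free between the posts. Hook it on gently without forcing the rail, leave the blue key plugged in, and do not tip or shove the knife, the sanding block, the glue bottle or the mug.

Things in the scene. Friction and masses are not known exactly. Their poses are not given: they have to be found in the camera images.
- red_key: Red safety key, 140 mm long, 0.18 to 0.3 kg; z along its shank, out of the socket. Origin: underside centre of its 44 x 44 x 6 mm flange, which rests on the socket's face. Below: steel shank 18 (x) x 20 (y) x 61 mm. Above, z = 6 to 56 mm: flat grip paddle 30 mm wide (x), 14 mm thick (y), on the shank's line. On the paddle's +x side: an open C-shaped hook in the xz plane (see red_key_hook)
- red_key_grip (a point): point to hold the red key: the paddle's centre, 30 mm above the flange's underside on the key's z axis; fingers close along the key's y on 14 mm. Axes as the key's
- red_key_hook (a point): centre of the red key's C hook, at x = 36, z = 46 mm in the key; axes as the key's. 6 mm bar, 12 mm thick in y, 30 mm across inside, 44 outside. Its gap faces away from the paddle, centred 20 degrees below key +x: with the key upright and moving along its +x, a 10 mm rod passes the lips if its axis is 0.5 to 8.5 mm below this point; once hung it lies 11 mm from this point, 67 degrees above key +x
- red_key_tip (a point): end of the red key's shank, 61 mm below the flange's underside; axes as the key's. Hung up and let go, the key swings till its z axis leans 27 degrees back, shank away from the robot, and may swing for 5 to 10 s
- saw_socket: The scroll saw's grey switch box with red bars on its 90 x 100 mm face, fixed on a stand. Origin on the table below the socket mouth. Face and socket axis lean 30 degrees from vertical towards the box's own -x (the robot's side): the key there points up and back towards the robot
- saw_socket_mouth (a point): centre of the red-barred box's socket mouth, 95 mm up, on its face; axes as the box's (z vertical). Socket 66 mm deep, 1.5 mm play. A sprung detent slide in its side catches a groove in the shank: roughly 6 to 15 N along the axis break it out, drag goes on for some 40 mm, and the key is free after 61 mm of straight pull along the leaning axis
- blue_key: blue safety key, the same as the red one but for its colour, plugged into the blue-barred box, where it stays. Origin at the underside of its flange
- sander_socket: the disc sander's switch box with blue bars, the same as the red-barred one; it holds the blue key. Origin on the table below its socket mouth
- rail: key rail: wooden base 90 x 270 x 8 mm, two posts 230 mm apart and 200 mm tall, a level steel rod, 10 mm in diameter, along the rail's y, clear for 206 mm between black clamps. Origin on the table below the rod's middle; -x is the side towards the robot. The clamps stand at any height: the rod's axis is 172 to 197 mm above the table, held firmly and not reported, so feel for it (or look)
- craft_knife: craft knife with red handle lying down, 160 mm long, 11 mm thick, along its x axis
- glue_bottle: upright white glue bottle with orange cap, 50 mm diameter, 130 mm tall; origin at its foot
- sanding_block: cork sanding block, 100 x 50 x 29 mm; origin at the centre of its underside
- brush_mug: blue mug, 76 mm diameter, 90 mm tall; origin at its foot

How it is judged:
On the way:
1. the red key is right out of its socket (distance between red_key and saw_socket_mouth above 0.062 m and z of red_key_tip in the frame of saw_socket_mouth above 0.002 m), for 0.2 s.
At the end, for the whole second after the job is handed in: The red key hangs still (under 40 mm/s) on the rail, the rod inside its C hook: hook centre within 9 mm of the rod's line, 153 to 193 mm up, within 100 mm of the rod's middle, key leaning 0.2 to 0.8 rad, shank clear of the table; the blue key is seated to within 6 mm (x of red_key_hook in the frame of rail between -0.009 and 0.009 m and z of red_key_hook in the frame of rail between 0.153 and 0.193 m and y of red_key_hook in the frame of rail between -0.1 and 0.1 m and angle between red_key's own z axis and vertical between 0.2 and 0.8 rad and contact force between red_key and rail above 1 N and height (world z) of red_key_tip above 0.02 m and linear speed of red_key below 0.04 m/s and angular speed of red_key below 0.6 rad/s and distance between blue_key and sander_socket below 0.101 m); the robot touches nothing.
It fails at once if the red key presses on the rail with more than 25 N (contact force between red_key and rail above 25 N).
It fails at once if the blue key is pulled or knocked by more than 6 mm (distance of blue_key from where it was at the start of the episode above 0.006 m).
It fails at once if the knife, sanding block, glue bottle or mug is shoved by more than 30 mm (distance of any of craft_knife, glue_bottle, sanding_block, brush_mug from where it was at the start of the episode above 0.03 m).
It fails at once if the glue bottle or the mug is tipped (angle between any of glue_bottle, brush_mug's own z axis and vertical above 0.5 rad).
It also fails if it takes over 72 s, if anything falls off the work surface, if the arm or the gripper's body presses on something with over 40 N, if the wrist force passes 120 N, or if a joint passes its speed limit or range.

### The arm

A 6-joint arm with a two-finger parallel gripper is mounted at the origin on the work surface. World frame = base frame: x ahead of the robot, y to its left, z up, the work surface at z = 0. Lengths are in m, angles in rad, forces in N, time in s.
With the tool pointing down it reaches from about 0.35 to 0.975 m from the base axis. Payload 4.9 kg.
Tool frame: the origin (TCP) lies midway between the tips of the shut fingers; the grasp point (between the pads) lies 19 mm behind it; z points along the fingers, y is the line along which they close (so a half turn about z gives the same grasp; the last joint's range is limited). The gripper opens to 85 mm and grips with 20 to 120 N. Pads are 22 mm wide; open, the fingers measure 114 mm over their backs; the gripper's body (76 mm by 85 mm) begins 54 mm behind the grasp point. The pads swing forward as they close: fully open they stand 13 mm farther back than shut.
Start: joints at [1.085, 0.053, 1.613, -0, 1.476, -0.119], TCP at [0.224, 0.583, 0.231] pointing down, gripper open.
Joint ranges: [-3.01, 3.01], [-1.01, 2.22], [0.06, 2.58], [-1.02, 4.17], [0.09, 2.62], [-3.14, 3.14]. Speed limits (rad/s): [2.57, 2.57, 3.14, 3.14, 3.14, 3.14].

### API

Orientations are given as a rotation vector (axis times angle).
In Python, from station import ctrl gives the robot as it stands. The module is installed in compiled form; this text tells all that it offers.
- The arm moves only by the shell command python3 -m handwheel 'ROWS' [OPENING] [FORCE]. ROWS is JSON, a list of rows, each a list of 2 entries, a list of its own where there are three numbers: the shift along the tool's x, y, z in cm, then the turn, a rotation vector about the tool's x, y, z in rad. In form: [[[tx, ty, tz], [ax, ay, az]], ...]. A call has 1 to 5 rows; each row is the pose to reach, as a shift and turn from the pose commanded when the call began, along the tool's axes at that moment; what a row does not reach only later rows make up. A row lasts 1/8 s, in which the tool goes at most 62.5 mm and 10.7 degrees, less where a joint would pass 70% of its speed; a pose out of reach is approached as far as the arm can. A call with a gripper value outside its range is refused whole. OPENING is the gripper's target within -1 to 1 (shut at 1, half-way at 0, fully open at -1), set as the call begins (- or left out, the last holds). The fingers move at their own pace and stop on an object; FORCE is the grip in N (left out, the last holds). Time passes only in rows, so rows that repeat a pose let the fingers close. It gives the time, the measured TCP pose, the force, the opening and the grip force at its end, in the units of the state.
- ctrl.get_obs(): the state, without advancing time (a new reading comes with each control period).
- ctrl.get_image(name): name is "side" or "top"; returns the picture (400x640x3 uint8, blue, green, red); there is no depth.
- ctrl.calibration(name): a dict with "fx", "fy", "cx", "cy" (pixels), "R" (3x3) and "t" (3): a world point X has camera coordinates R X + t. Camera axes: x right, y down, z forward; pixel columns grow to the right and rows downward; lengths in m; the calibration is good to about 2 mm. A picture is of the moment at which its call begins. calibration takes no time and is no camera call.
- ctrl.finish_job(): hands the job in; it is judged then, once.
Trained networks look in the newest picture that a camera, given by its name, has taken for a name from the list of things; names that differ only in an ending like _2 or _b are one class to them, and where a whole thing is asked for, a point or a joint stands for the part that bears it (a point fixed in the world has none). Each returns a list of dicts, best first, with "score" (0 to 1); they miss things now and then, are a little off and sometimes report something else, mostly with a low value. They report only what shows in the picture. A call takes as long as a camera call.
- ctrl.look_for(camera, query): "position" ([column, row] in pixels, amid what is visible of it).
- ctrl.landmark_of(camera, query): "position" ([column, row] in pixels: a listed point, or the origin of a listed thing).
The state is a dict: "t": time; "q": joint angles; "dq": joint speeds; "effort": joint torques, N m; "tool_pos": TCP position; "tool_rot": TCP orientation; "contact_force": force on the tool from outside, world axes, zero at the start; "wrist_torque": the same for the moment, N m; "opening": finger opening in m; "grip_force": force on a finger pad.
Only numpy, scipy, OpenCV 4.12 (cv2) and the standard library are available. Lean on these libraries where they do the work, as an engineer would, in place of code of your own. Each camera call takes 0.05 s, during which the arm holds its last target. There are 200 camera calls.

## Working session

There is one attempt and no reset: what is moved stays moved. The work goes in short steps, Python scripts to look and compute and a shell command to move; the robot and the scene stay as the last step left them, time stands still between calls to the robot, and variables do not carry over. Pictures are saved under pics/ and viewed, at most 12 in all, crops included, and the job is handed in when it is done.

```bash
mkdir -p pics; cat > h.py <<'E'
import numpy as np,cv2
from station import ctrl
from scipy.spatial.transform import Rotation as Ro
np.set_printoptions(precision=4,suppress=True)
def ray(cam,p):
    c=ctrl.calibration(cam);R=np.array(c["R"]);t=np.array(c["t"])
    d=R.T@np.array([(p[0]-c["cx"])/c["fx"],(p[1]-c["cy"])/c["fy"],1]);return -R.T@t,d/np.linalg.norm(d)
def proj(cam,X):
    c=ctrl.calibration(cam);v=np.array(c["R"])@np.array(X)+np.array(c["t"]);return np.array([c["fx"]*v[0]/v[2]+c["cx"],c["fy"]*v[1]/v[2]+c["cy"]])
def tri(p,q,a="side",b="top"):
    A=[];B=[]
    for cam,x in((a,p),(b,q)):
        o,d=ray(cam,x);P=np.eye(3)-np.outer(d,d);A.append(P);B.append(P@o)
    X=np.linalg.lstsq(np.vstack(A),np.hstack(B),rcond=None)[0]
    return X,np.linalg.norm(proj(a,X)-p),np.linalg.norm(proj(b,X)-q)
def onz(cam,p,z):
    o,d=ray(cam,p);return o+d*(z-o[2])/d[2]
E
python3 - <<'E'
from h import *
for c in("side","top"):
    cv2.imwrite(f"pics/{c}0.png",ctrl.get_image(c)); k=ctrl.calibration(c);o,d=ray(c,(320,200));print(c,k["fx"],o,d)
for n in("red_key","red_key_grip","red_key_hook","saw_socket","saw_socket_mouth","blue_key","sander_socket","rail","craft_knife","glue_bottle","sanding_block","brush_mug"):
    r={c:ctrl.landmark_of(c,n)[:2] for c in("side","top")}
    print(n,{c:[(np.round(x["position"],1).tolist(),round(x["score"],2)) for x in v] for c,v in r.items()})
    if r["side"] and r["top"]: print("   ",*tri(r["side"][0]["position"],r["top"][0]["position"]))
E
```

```text
side 392.20555230392944 [0.5402 0.5655 0.8698] [ 0.049  -0.6631 -0.747 ]
top 499.1917095965372 [ 0.3908 -0.0772  1.2781] [ 0.1507  0.0129 -0.9885]
red_key {'side': [([331.6, 157.8], 0.95)], 'top': [([413.7, 204.6], 0.78)]}
    [ 0.5629 -0.2864  0.0959] 1.3199878941779364 1.608011777947831
red_key_grip {'side': [([336.9, 149.6], 0.94), ([349.0, 140.9], 0.15)], 'top': [([418.4, 208.3], 0.92), ([332.7, 221.3], 0.21)]}
    [ 0.5491 -0.2922  0.1231] 0.9610980084877737 1.1818164257470556
red_key_hook {'side': [([329.2, 138.8], 0.86)], 'top': [([414.5, 193.4], 0.65)]}
    [ 0.573  -0.2741  0.1776] 0.1284553650621471 0.15750182792259995
saw_socket {'side': [([332.1, 182.9], 0.87)], 'top': [([406.7, 206.2], 0.94), ([328.1, 210.6], 0.68)]}
    [ 0.5668 -0.2851 -0.0058] 0.8328953542588599 0.9972536074840361
saw_socket_mouth {'side': [([330.9, 164.2], 0.62), ([342.8, 214.6], 0.21)], 'top': [([415.9, 204.3], 0.91), ([373.4, 150.8], 0.51)]}
    [ 0.5669 -0.298   0.06  ] 0.6824282505402874 0.8314656911321332
blue_key {'side': [([339.8, 210.9], 0.67)], 'top': [([331.7, 210.5], 0.93)]}
    [ 0.5418 -
[... 342 characters left out ...]
 -0.0176] 2.68143258301984 2.3213417893074295
craft_knife {'side': [([395.2, 303.3], 0.5), ([329.9, 180.3], 0.2)], 'top': [([252.1, 270.6], 0.53)]}
    [ 0.4013  0.1137 -0.0044] 1.867102935770138 1.7538195234219578
glue_bottle {'side': [([263.9, 275.1], 0.8), ([332.2, 179.3], 0.31)], 'top': [([276.5, 144.4], 0.89), ([416.8, 205.8], 0.4)]}
    [0.7297 0.0541 0.0001] 1.7630369866657087 1.7041373981392132
sanding_block {'side': [([344.1, 144.9], 0.73)], 'top': [([478.5, 215.5], 0.71)]}
    [ 0.5371 -0.4695 -0.0063] 2.1287223479056236 2.809195290265915
brush_mug {'side': [([276.9, 197.7], 0.82)], 'top': [([374.5, 152.5], 0.78)]}
    [ 0.718  -0.2041  0.0044] 2.5315219601899477 2.8611406671070645
```

View pics/side0.png

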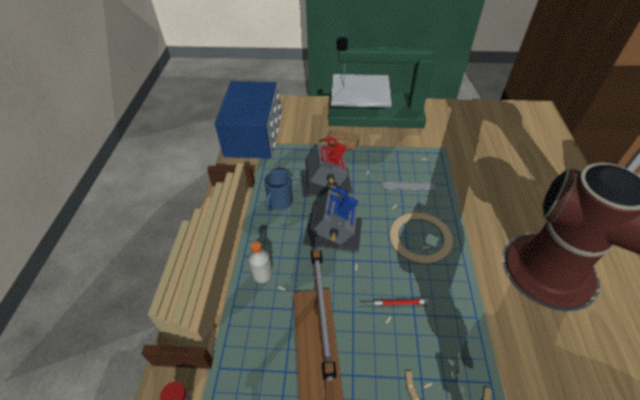

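View pics/top0.png

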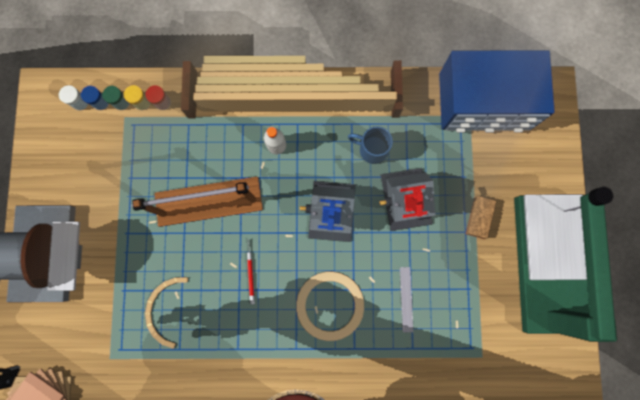

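The side view shows the red key at about (333,152), the blue key at (341,208), and rail clamps at (316,257) and (329,370). The top view shows red at (412,203), blue at (331,212), and clamps at (241,187) and (139,204). I'll zoom in on both for yaw and rod height.

```bash
python3 - <<'E'
from h import *
t=cv2.imread("pics/top0.png");s=cv2.imread("pics/side0.png")
z=lambda i,x,y,w,h,f:cv2.resize(i[y:y+h,x:x+w],None,fx=f,fy=f,interpolation=cv2.INTER_CUBIC)
a=z(t,372,160,80,75,5);b=z(s,295,125,80,75,5)
c=z(t,125,170,150,40,2.66);d=z(s,285,240,75,75,2.6)
cv2.imwrite("pics/c1.png",np.hstack([a,b]))
c=z(t,125,165,150,70,2.6); d=z(s,270,240,100,150,3.4)
H=max(c.shape[0],d.shape[0]);o=np.zeros((H,c.shape[1]+d.shape[1],3),np.uint8);o[:c.shape[0],:c.shape[1]]=c;o[:d.shape[0],c.shape[1]:]=d
cv2.imwrite("pics/c2.png",o);print(o.shape)
E
```

```text
(510, 730, 3)
```

View pics/c1.png

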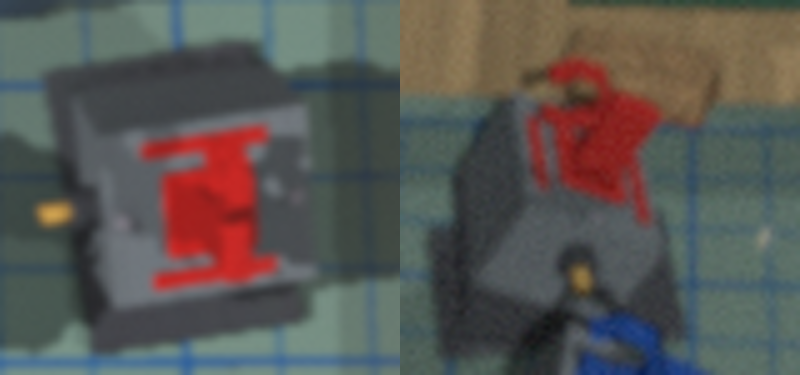

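View pics/c2.png

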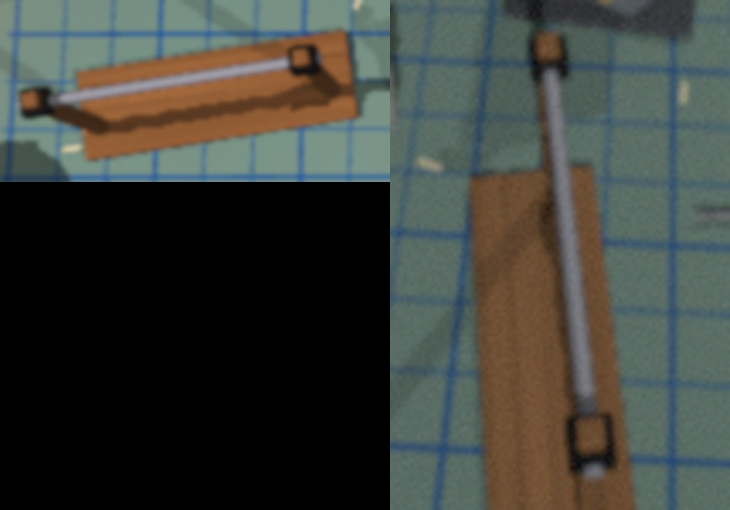

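The top crop shows the red bars running along the box's y, from (143,152) to (267,133). The rod runs from crop (60,99) to (288,64). In the side crop the rod runs from (550,70) to (586,400). The hook is on the far, upper side. Next I'll fit the poses.

```bash
cat > fit.py <<'E'
from h import *
from scipy.optimize import least_squares
def keyR(psi,lean=np.pi/6): return Ro.from_euler('z',psi).as_matrix()@Ro.from_euler('y',-lean).as_matrix()
if __name__=="__main__":
    L={"red_key":(0,0,0),"red_key_grip":(0,0,.03),"red_key_hook":(.036,0,.046),"saw_socket_mouth":(0,0,0),"saw_socket":None}
    obs=[]
    for n in L:
        for c in("side","top"):
            r=ctrl.landmark_of(c,n)
            if r and r[0]["score"]>.5: obs.append((n,c,r[0]["position"],r[0]["score"]))
    bars=[]
    for a,b in(((143,152),(267,133)),((155,283),(277,264))):
        a,b=[np.array(v)/5+[372,160] for v in(a,b)];
        for z in(.095,): A,B=onz("top",a,z),onz("top",b,z);bars.append(np.arctan2((A-B)[1],(A-B)[0])-np.pi/2)
    print("bar yaw",bars); y0=np.mean(bars)
    def X(n,p):
        m=np.array([p[0],p[1],.095]);return m-[0,0,.095] if L[n] is None else m+keyR(p[2])@L[n]
    f=lambda p:np.hstack([(proj(c,X(n,p))-q)*s for n,c,q,s in obs]+[(p[2]-y0)/.02])
    s=least_squares(f,[.565,-.287,y0],loss="soft_l1");print("mouth x,y,yaw",s.x)
    for n,c,q,_ in obs: print(n,c,np.round(proj(c,X(n,s.x))-q,1))
    # rod
    T=[np.array(v)/2.6+[125,165] for v in((60,99),(288,64))];S=[(np.array(v)-[390,0])/3.4+[270,240] for v in((550,70),(586,400))]
    N=[];D=[]
    for c,P in(("top",T),("side",S)):
        o,d=ray(c,P[0]);_,e=ray(c,P[1]);n=np.cross(d,e);n/=np.linalg.norm(n);N.append(n);D.append(n@o)
    u=np.cross(*N);u/=np.linalg.norm(u);u*=np.sign(u[1]);print("rod dir",u,"yaw",np.arctan2(-u[0],u[1]))
    for q in(T[0],T[1]):
        o,d=ray("top",q);A=np.array(N+[np.cross(d,[0,0,1.])*0+np.cross(d,u)]); n3=np.cross(d,np.cross(d,u));X3=np.linalg.solve(np.array([N[0],N[1],np.cross(np.cross(d,u),d)/1]),[D[0],D[1],np.cross(np.cross(d,u),d)@o]);print("rod end",X3)
    o=ctrl.get_obs();print(o["tool_pos"],o["tool_rot"],Ro.from_rotvec(o["tool_rot"]).as_matrix())
    im=[]
    for c in("top","side"):
        i=ctrl.get_image(c);p=s.x;m=np.array([p[0],p[1],.095]);R=keyR(p[2]);u0=proj(c,m).astype(int)-[40,45]
        w=cv2.resize(i[u0[1]:u0[1]+75,u0[0]:u0[0]+80],None,fx=5,fy=5)
        def poly(V,cl=True):
            cv2.polylines(w,[np.int32([(proj(c,m+R@np.array(v)/1000)-u0)*5 for v in V])],cl,(0,255,0),1)
        for y in(-7,7): poly([(-15,y,6),(15,y,6),(15,y,56),(-15,y,56)])
        poly([(-22,-22,6),(22,-22,6),(22,22,6),(-22,22,6)]);poly([(-45,-50,0),(45,-50,0),(45,50,0),(-45,50,0)])
        a=np.radians(np.arange(10,310,10));poly([(36+22*np.cos(t),0,46+22*np.sin(t)) for t in a],False)
        im.append(w)
    cv2.imwrite("pics/ov.png",np.hstack(im))
E
python3 fit.py
```

```text
bar yaw [np.float64(0.14961793072928686), np.float64(0.15076427297741213)]
mouth x,y,yaw [ 0.565  -0.2876  0.1527]
red_key side [0.6 0.2]
red_key top [ 0.6 -2.4]
red_key_grip side [0.5 1.3]
red_key_grip top [-1.  -1.5]
red_key_hook side [0.2 4.1]
red_key_hook top [3.5 1.6]
saw_socket_mouth side [ 1.3 -6.2]
saw_socket_mouth top [-1.6 -2.1]
saw_socket side [-0.2 -2. ]
saw_socket top [1.2 1.3]
rod dir [-0.1535  0.988   0.0144] yaw 0.15408532247420564
rod end [0.5518 0.3166 0.1873]
rod end [0.5817 0.1243 0.1845]
[0.2241 0.5834 0.2313] [-0.5729 -3.0889  0.    ] [[-0.9335  0.3586 -0.    ]
 [ 0.3586  0.9335 -0.    ]
 [ 0.     -0.     -1.    ]]
```

View pics/ov.png

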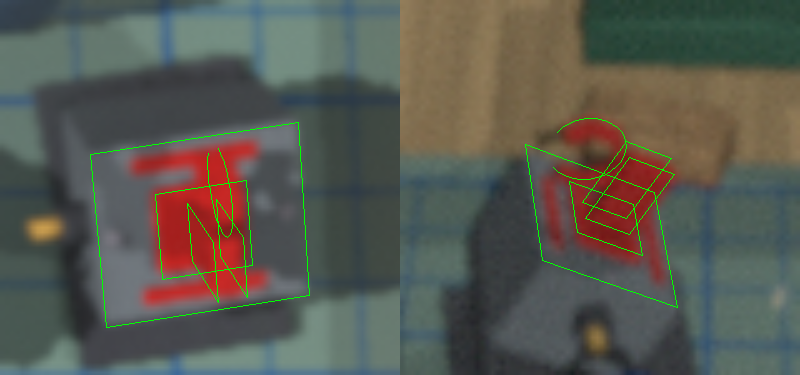

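```bash
cat > to.py <<'E'
import sys
from fit import *
# to.py x y z yaw lean : TCP target with tool = [-kx, ky, -kz]
x,y,z,psi,lean=map(float,sys.argv[1:6]);K=keyR(psi,lean);T=np.c_[-K[:,0],K[:,1],-K[:,2]]
o=ctrl.get_obs();R=Ro.from_rotvec(o["tool_rot"]).as_matrix()
print("t",round(o["t"],2),"pos",np.array(o["tool_pos"]),"F",np.array(o["contact_force"]))
print("shift cm",np.round(100*R.T@(np.array([x,y,z])-o["tool_pos"]),2),"turn",np.round(Ro.from_matrix(R.T@T).as_rotvec(),3))
E
python3 to.py 0.42 0.1 0.28 0.15 0.26; python3 to.py 0.52 -0.292 0.185 0.1527 0.5236
```

```text
t 1.9 pos [0.2241 0.5834 0.2313] F [ 0.8198 -0.3403 -0.2989]
shift cm [-35.62 -38.1   -4.87] turn [-0.067 -0.254 -0.514]
t 1.9 pos [0.2241 0.5834 0.2313] F [ 0.8198 -0.3403 -0.2989]
shift cm [-59.01 -71.11   4.63] turn [-0.136 -0.512 -0.507]
```

```bash
python3 -m handwheel '[[[-4,-4.2,-1.5],[0,-0.03,-0.05]],[[-8,-8.4,-3],[-0.01,-0.06,-0.1]],[[-12,-12.6,-4.5],[-0.02,-0.09,-0.15]],[[-16,-17,-5],[-0.03,-0.12,-0.2]],[[-20,-21.2,-5],[-0.04,-0.15,-0.28]]]' -1 90; python3 to.py 0.52 -0.292 0.185 0.1527 0.5236
```

```text
t: 2.52
tool_pos: [0.3354, 0.3124, 0.2824]
tool_rot: [0.124, 2.982, 0.02]
contact_force: [1.8, -1.1, 0.7]
opening: 0.0853
grip_force: 0.0
t 2.52 pos [0.3354 0.3124 0.2824] F [ 1.8487 -1.0644  0.7142]
shift cm [-21.7  -58.92  12.12] turn [-0.06  -0.363 -0.229]
```

```bash
python3 -m handwheel '[[[-2,-5.5,0],[0,-0.04,-0.05]],[[-4,-11,0],[-0.01,-0.08,-0.1]],[[-6,-16.5,0.5],[-0.02,-0.12,-0.14]],[[-8,-22,1],[-0.03,-0.16,-0.18]],[[-10,-27.5,1.5],[-0.04,-0.2,-0.22]]]'; python3 to.py 0.52 -0.292 0.185 0.1527 0.5236
```

```text
t: 3.15
tool_pos: [0.4124, 0.0296, 0.2772]
tool_rot: [-0.194, 2.775, 0.036]
contact_force: [2.0, -0.3, -0.3]
opening: 0.0856
grip_force: 0.0
t 3.15 pos [0.4124 0.0296 0.2772] F [ 1.9689 -0.2652 -0.287 ]
shift cm [ -2.53 -33.35  10.8 ] turn [-0.005 -0.163 -0.012]
```

```bash
python3 -m handwheel '[[[-0.5,-6,0],[0,-0.04,0]],[[-1,-12,0],[0,-0.08,0]],[[-1.5,-18,1],[0,-0.12,0]],[[-2,-24,3],[0,-0.16,0]],[[-2.5,-29,6],[0,-0.16,0]]]'; python3 to.py 0.5265 -0.2919 0.163 0.1527 0.5236
```

```text
t: 3.78
tool_pos: [0.4962, -0.2532, 0.2295]
tool_rot: [-0.177, 2.617, 0.046]
contact_force: [1.3, -0.1, 0.4]
opening: 0.0853
grip_force: 0.0
t 3.77 pos [ 0.4962 -0.2532  0.2295] F [ 1.3154 -0.1485  0.4208]
shift cm [ 1.15 -4.24  7.01] turn [-0.01  -0.005 -0.015]
```

```bash
python3 -m handwheel '[[[0.6,-2.1,2],[-0.01,-0.005,-0.015]],[[1.15,-4.2,3],[-0.01,-0.005,-0.015]],[[1.15,-4.2,4.5],[-0.01,-0.005,-0.015]],[[1.15,-4.2,4.5],[-0.01,-0.005,-0.015]]]'; python3 to.py 0.5586 -0.2865 0.1063 0.1527 0.5236; python3 - <<'E'
from h import *
i=ctrl.get_image("side");p=proj("side",[.56,-.287,.12]).astype(int)
a=cv2.resize(i[p[1]-60:p[1]+40,p[0]-50:p[0]+50],None,fx=4,fy=4,interpolation=cv2.INTER_CUBIC)
i=ctrl.get_image("top");p=proj("top",[.56,-.287,.12]).astype(int)
b=cv2.resize(i[p[1]-50:p[1]+50,p[0]-50:p[0]+50],None,fx=4,fy=4,interpolation=cv2.INTER_CUBIC)
cv2.imwrite("pics/g.png",np.hstack([a,b]))
E
```

```text
t: 4.28
tool_pos: [0.5137, -0.2884, 0.1823]
tool_rot: [-0.203, 2.615, 0.062]
contact_force: [-0.4, 0.0, 0.3]
opening: 0.0856
grip_force: 0.0
t 4.28 pos [ 0.5137 -0.2884  0.1823] F [-0.3597  0.0065  0.3497]
shift cm [-0.1  -0.56  8.82] turn [ 0.007 -0.003  0.001]
```

View pics/g.png

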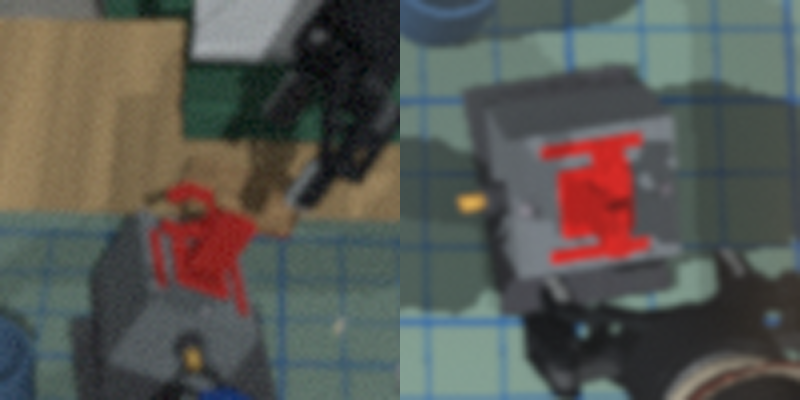

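The fingers straddle the red key: in the top crop the tips are at about (560,290) and (735,262), with the paddle at (620,200). Advancing.

```bash
python3 -m handwheel '[[[-0.05,-0.3,3],[0,0,0]],[[-0.1,-0.3,5.5],[0,0,0]],[[-0.1,-0.3,7.5],[0,0,0]],[[-0.1,-0.3,8.5],[0,0,0]],[[-0.1,-0.3,8.5],[0,0,0]]]'; python3 to.py 0.5586 -0.2865 0.1063 0.1527 0.5236
```

```text
t: 5.0
tool_pos: [0.5572, -0.2852, 0.1108]
tool_rot: [-0.204, 2.613, 0.059]
contact_force: [0.5, 0.6, 0.5]
opening: 0.0852
grip_force: 0.0
t 5.0 pos [ 0.5572 -0.2852  0.1108] F [0.4919 0.6239 0.5212]
shift cm [ 0.12 -0.15  0.45] turn [ 0.005 -0.002  0.002]
```

```bash
python3 -m handwheel '[[[0.1,-0.1,0.3],[0,0,0]],[[0.1,-0.1,0.3],[0,0,0]],[[0.1,-0.1,0.3],[0,0,0]],[[0.1,-0.1,0.3],[0,0,0]],[[0.1,-0.1,0.3],[0,0,0]]]' 1 20; python3 -m handwheel '[[[0,0,0],[0,0,0]],[[0,0,0],[0,0,0]],[[0,0,0],[0,0,0]]]'
```

```text
t: 5.62
tool_pos: [0.5578, -0.2868, 0.1079]
tool_rot: [-0.203, 2.613, 0.058]
contact_force: [-3.4, 0.1, 1.5]
opening: 0.0139
grip_force: 22.4
t: 6.0
tool_pos: [0.5579, -0.2869, 0.1079]
tool_rot: [-0.203, 2.613, 0.058]
contact_force: [-4.2, -0.4, 5.2]
opening: 0.0137
grip_force: 22.9
```

```bash
python3 -m handwheel '[[[0,0,0],[0,0,0]],[[0,0,0],[0,0,0]],[[0,0,-0.5],[0,0,0]],[[0,0,-1],[0,0,0]],[[0,0,-1.5],[0,0,0]]]' 1 90; python3 -m handwheel '[[[0,0,-0.8],[0,0,0]],[[0,0,-1.6],[0,0,0]],[[0,0,-2.4],[0,0,0]],[[0,0,-3.2],[0,0,0]],[[0,0,-3.2],[0,0,0]]]'
```

```text
t: 6.62
tool_pos: [0.5501, -0.289, 0.1194]
tool_rot: [-0.201, 2.614, 0.054]
contact_force: [2.8, -6.0, -6.8]
opening: 0.0131
grip_force: 88.4
t: 7.25
tool_pos: [0.5345, -0.29, 0.1483]
tool_rot: [-0.203, 2.613, 0.059]
contact_force: [-0.1, -0.4, -2.1]
opening: 0.0128
grip_force: 89.3
```

```bash
python3 -m handwheel '[[[0,0,-1],[0,0,0]],[[0,0,-2.5],[0,0,0]],[[0,0,-4.5],[0,0,0]],[[0,0,-7],[0,0,0]],[[0,0,-9.5],[0,0,0]]]'; python3 -m handwheel '[[[0,0,-3],[0,0,0]],[[0,0,-4],[0,0,0]],[[0,0,-4],[0,0,0]]]'; python3 - <<'E'
from h import *
for n in ("red_key_hook","red_key_tip","red_key_grip","red_key"):
    r=[ctrl.get_image(c) is not None and ctrl.landmark_of(c,n) for c in("side","top")]
    print(n,[(x[0]["position"],x[0]["score"]) if x else None for x in r])
    if all(r): print(*tri(r[0][0]["position"],r[1][0]["position"]))
i=ctrl.get_image("side");p=proj("side",ctrl.get_obs()["tool_pos"]).astype(int)
a=cv2.resize(i[p[1]-60:p[1]+60,p[0]-60:p[0]+60],None,fx=5,fy=5,interpolation=cv2.INTER_CUBIC);cv2.imwrite("pics/k.png",a)
E
python3 to.py 0.5586 -0.2865 0.1063 0.1527 0.5236
```

```text
t: 7.88
tool_pos: [0.4873, -0.298, 0.2322]
tool_rot: [-0.203, 2.613, 0.057]
contact_force: [0.2, 0.0, -2.6]
opening: 0.0131
grip_force: 89.2
t: 8.25
tool_pos: [0.4682, -0.3015, 0.2663]
tool_rot: [-0.203, 2.612, 0.056]
contact_force: [0.1, 0.5, -2.9]
opening: 0.0126
grip_force: 89.4
red_key_hook [([365.4, 91.2], 0.91), ([438.6, 227.3], 0.86)]
[ 0.4836 -0.2938  0.3164] 0.20351612733811647 0.26281089872291485
red_key_tip [([357.1, 131.2], 0.66), ([424.9, 219.9], 0.61)]
[ 0.5045 -0.2905  0.195 ] 2.4510233947025313 3.063759899846435
red_key_grip [([369.8, 102.6], 0.7), ([441.6, 239.4], 0.66)]
[ 0.4661 -0.3093  0.2721] 1.2303363286932385 1.5899266259139917
red_key [([366.1, 110.4], 0.74), ([435.5, 231.1], 0.96)]
[ 0.4795 -0.3006  0.2549] 0.6772338338142935 0.8652693191565699
t 9.1 pos [ 0.4683 -0.3012  0.2654] F [ 0.6642  0.1239 -2.9085]
shift cm [-0.    0.   18.35] turn [ 0.004 -0.002  0.001]
```

View pics/k.png

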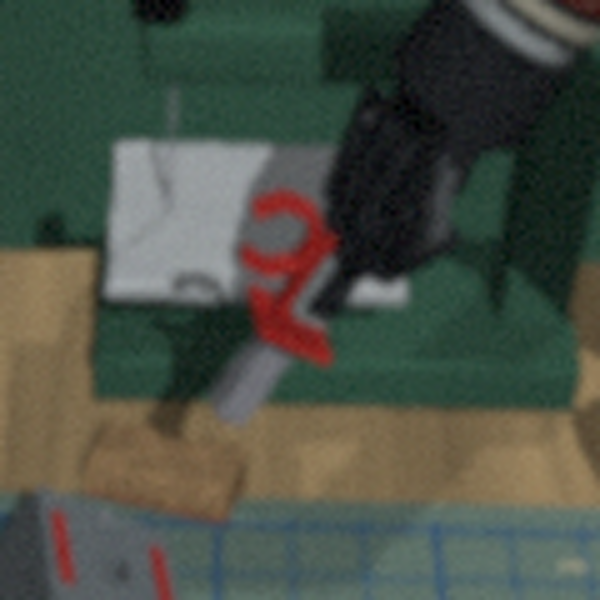

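The side view shows the key gripped along its shank, clear of the socket, with the hook open towards the upper left (270,235). Carrying it to the rail.

```bash
python3 to.py 0.46 0.2 0.25 0.154 0.5; python3 -m handwheel '[[[0.5,4,0],[0,0.01,0]],[[1,9,0],[0,0.01,0]],[[1.5,15,0],[0,0.02,0]],[[2,21,0],[0,0.02,0]],[[2.3,26.5,0],[0,0.02,0]]]' ; python3 to.py 0.47 0.207 0.22 0.154 0.5
```

```text
t 9.1 pos [ 0.4683 -0.3012  0.2654] F [ 0.6642  0.1239 -2.9085]
shift cm [-5.19 49.63  4.92] turn [0.003 0.022 0.   ]
t: 9.72
tool_pos: [0.4067, -0.0409, 0.2546]
tool_rot: [-0.203, 2.632, 0.057]
contact_force: [-0.1, 1.2, -2.0]
opening: 0.0127
grip_force: 89.2
t 9.72 pos [ 0.4067 -0.0409  0.2546] F [-0.0707  1.2051 -1.9534]
shift cm [-7.12 23.51  7.95] turn [ 0.003  0.003 -0.001]
```

```bash
python3 -m handwheel '[[[-1,6,1],[0,0,0]],[[-3,12,3],[0,0,0]],[[-5,18,5],[0,0,0]],[[-6.5,22,7],[0,0,0]],[[-7.1,23.5,7.9],[0,0,0]]]' ; python3 -m handwheel '[[[-7.1,23.5,7.9],[0,0,0]]]' >/dev/null 2>&1; python3 to.py 0.4997 0.2117 0.117 0.154 0.5
```

```text
t: 10.35
tool_pos: [0.4692, 0.2089, 0.2188]
tool_rot: [-0.211, 2.636, 0.059]
contact_force: [0.3, 0.3, -1.7]
opening: 0.013
grip_force: 89.6
t 10.47 pos [0.4856 0.266  0.2122] F [ 1.9696 -1.0191 -1.6243]
shift cm [ 4.08 -5.62  8.6 ] turn [ 0.003  0.003 -0.002]
```

That stray second row added a shift I didn't want, though nothing was touched. Correcting and going to the pre-hook pose.

```bash
python3 -m handwheel '[[[2,-2,1],[0,0,0]],[[4,-4,2],[0,0,0]],[[4.1,-5.6,5],[0,0,0]],[[4.1,-5.6,7.5],[0,0,0]],[[4.1,-5.6,8.6],[0,0,0]]]'; python3 -m handwheel '[[[0,0,0],[0,0,0]],[[0,0,0],[0,0,0]]]' ; python3 to.py 0.4997 0.2117 0.117 0.154 0.5; python3 - <<'E'
from h import *
ims=[ctrl.get_image(c) for c in("side","top")]
for n in ("red_key_hook","red_key_grip"):
    r=[ctrl.landmark_of(c,n) for c in("side","top")]
    print(n,[(x[0]["position"],x[0]["score"]) if x else None for x in r])
    if all(r): print(*tri(r[0][0]["position"],r[1][0]["position"]))
w=[]
for c,i in zip(("side","top"),ims):
    p=proj(c,[.54,.215,.16]).astype(int);print(c,p-[40,50]);w.append(cv2.resize(i[p[1]-50:p[1]+50,p[0]-40:p[0]+40],None,fx=5,fy=5,interpolation=cv2.INTER_CUBIC))
cv2.imwrite("pics/r.png",np.hstack(w))
E
```

```text
t: 11.1
tool_pos: [0.4986, 0.2109, 0.1148]
tool_rot: [-0.203, 2.636, 0.056]
contact_force: [-0.1, 0.2, -2.0]
opening: 0.0129
grip_force: 90.3
t: 11.35
tool_pos: [0.4996, 0.2117, 0.1178]
tool_rot: [-0.205, 2.632, 0.057]
contact_force: [0.5, -0.7, -1.1]
opening: 0.013
grip_force: 90.3
t 11.35 pos [0.4996 0.2117 0.1178] F [ 0.5475 -0.6678 -1.0985]
shift cm [ 0.03 -0.    0.08] turn [0.004 0.003 0.   ]
red_key_hook [([348.8, 307.6], 0.82), ([197.0, 216.4], 0.66)]
[0.5196 0.2143 0.1648] 2.5524684451789295 2.1950333073505637
red_key_grip [([357.1, 314.1], 0.76), ([203.2, 232.3], 0.57)]
[0.4944 0.2083 0.1226] 1.0296832633495259 0.8956211191792263
side [295 257]
top [157 159]
```

View pics/r.png

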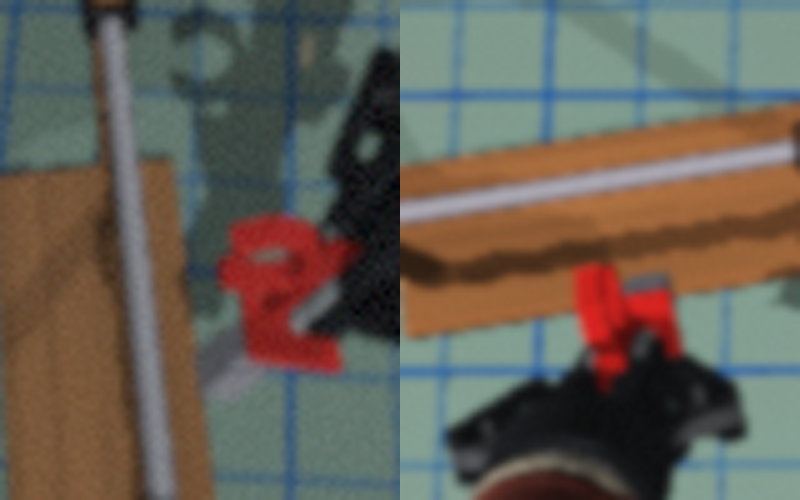

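The hook at (270,250) in the side crop sits before the rod, and the detected hook position agrees with the plan within 4 mm. Advancing along key +x (tool −x).

```bash
python3 -m handwheel '[[[-0.7,0,0],[0,0,0]],[[-1.4,0,0],[0,0,0]],[[-2,0,0],[0,0,0]],[[-2.3,0,0],[0,0,0]],[[-2.3,0,0],[0,0,0]]]'; python3 -m handwheel '[[[-0.15,0,0],[0,0,0]],[[-0.3,0,0],[0,0,0]],[[-0.45,0,0],[0,0,0]],[[-0.6,0,0],[0,0,0]],[[-0.6,0,0],[0,0,0]]]'
```

```text
t: 12.28
tool_pos: [0.5194, 0.2144, 0.1278]
tool_rot: [-0.204, 2.633, 0.056]
contact_force: [0.0, -0.2, -2.3]
opening: 0.0126
grip_force: 90.4
t: 12.9
tool_pos: [0.5244, 0.2152, 0.1307]
tool_rot: [-0.205, 2.633, 0.056]
contact_force: [-0.5, 0.5, -2.2]
opening: 0.0132
grip_force: 90.4
```

```bash
python3 -m handwheel '[[[-0.1,0,0],[0,0,0]],[[-0.2,0,0],[0,0,0]],[[-0.3,0,0],[0,0,0]],[[-0.4,0,0],[0,0,0]],[[-0.4,0,0],[0,0,0]]]'
```

```text
t: 13.52
tool_pos: [0.5279, 0.2157, 0.1325]
tool_rot: [-0.205, 2.633, 0.056]
contact_force: [-0.7, -0.4, -2.0]
opening: 0.0129
grip_force: 90.4
```

```bash
python3 -m handwheel '[[[-0.1,0,0],[0,0,0]],[[-0.2,0,0],[0,0,0]],[[-0.3,0,0],[0,0,0]],[[-0.4,0,0],[0,0,0]],[[-0.4,0,0],[0,0,0]]]'
```

```text
t: 14.15
tool_pos: [0.5314, 0.2162, 0.1345]
tool_rot: [-0.204, 2.633, 0.056]
contact_force: [0.4, 0.5, -2.4]
opening: 0.013
grip_force: 90.4
```

```bash
python3 -m handwheel '[[[-0.1,0,0],[0,0,0]],[[-0.2,0,0],[0,0,0]],[[-0.3,0,0],[0,0,0]],[[-0.4,0,0],[0,0,0]],[[-0.4,0,0],[0,0,0]]]'
```

```text
t: 14.78
tool_pos: [0.5348, 0.2168, 0.1364]
tool_rot: [-0.205, 2.633, 0.056]
contact_force: [0.6, -0.1, -2.3]
opening: 0.013
grip_force: 90.4
```

```bash
python3 -m handwheel '[[[-0.1,0,0],[0,0,0]],[[-0.2,0,0],[0,0,0]],[[-0.3,0,0],[0,0,0]],[[-0.4,0,0],[0,0,0]],[[-0.4,0,0],[0,0,0]]]'
```

```text
t: 15.4
tool_pos: [0.5383, 0.2173, 0.1383]
tool_rot: [-0.204, 2.633, 0.056]
contact_force: [-1.1, -0.7, -2.5]
opening: 0.0132
grip_force: 90.4
```

```bash
python3 -m handwheel '[[[-0.1,0,0],[0,0,0]],[[-0.2,0,0],[0,0,0]],[[-0.3,0,0],[0,0,0]],[[-0.4,0,0],[0,0,0]],[[-0.4,0,0],[0,0,0]]]'
```

```text
t: 16.02
tool_pos: [0.5417, 0.2179, 0.1402]
tool_rot: [-0.205, 2.633, 0.056]
contact_force: [-0.2, 1.0, -2.4]
opening: 0.0131
grip_force: 90.4
```

```bash
python3 -m handwheel '[[[-0.1,0,0],[0,0,0]],[[-0.2,0,0],[0,0,0]],[[-0.3,0,0],[0,0,0]],[[-0.4,0,0],[0,0,0]],[[-0.4,0,0],[0,0,0]]]'; python3 - <<'E'
from h import *
w=[]
for c in("side","top"):
    i=ctrl.get_image(c);p=proj(c,[.555,.215,.18]).astype(int);w.append(cv2.resize(i[p[1]-30:p[1]+30,p[0]-25:p[0]+25],None,fx=8,fy=8,interpolation=cv2.INTER_CUBIC))
cv2.imwrite("pics/s.png",np.hstack(w))
E
```

```text
t: 16.65
tool_pos: [0.5452, 0.2184, 0.1422]
tool_rot: [-0.204, 2.633, 0.056]
contact_force: [0.1, -0.8, -2.2]
opening: 0.013
grip_force: 90.4
```

View pics/s.png

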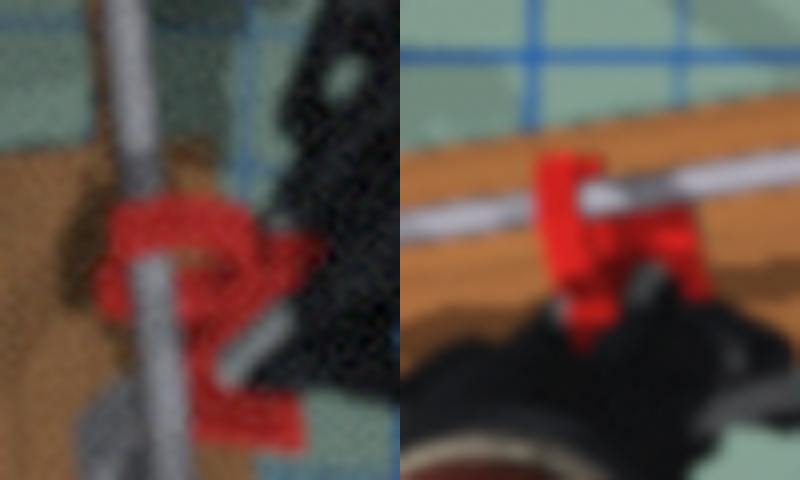

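The side crop shows the rod threading the hook at (155,265). The top crop shows the red bar crossing over the rod at (560,200). Going a little further in, then lowering until it touches.

```bash
python3 -m handwheel '[[[-0.1,0,0],[0,0,0]],[[-0.2,0,0],[0,0,0]],[[-0.3,0,0],[0,0,0]],[[-0.4,0,0],[0,0,0]],[[-0.4,0,0],[0,0,0]]]'; python3 -m handwheel '[[[0.05,0,0.09],[0,0,0]],[[0.1,0,0.18],[0,0,0]],[[0.15,0,0.26],[0,0,0]],[[0.19,0,0.35],[0,0,0]],[[0.19,0,0.35],[0,0,0]]]'
```

```text
t: 17.38
tool_pos: [0.5487, 0.2189, 0.1441]
tool_rot: [-0.204, 2.633, 0.056]
contact_force: [1.0, -0.4, -2.1]
opening: 0.0128
grip_force: 90.4
t: 18.0
tool_pos: [0.5485, 0.2189, 0.1398]
tool_rot: [-0.205, 2.633, 0.056]
contact_force: [-0.3, 0.4, -1.6]
opening: 0.013
grip_force: 90.4
```

```bash
python3 -m handwheel '[[[0.05,0,0.09],[0,0,0]],[[0.1,0,0.18],[0,0,0]],[[0.15,0,0.26],[0,0,0]],[[0.15,0,0.26],[0,0,0]]]'
```

```text
t: 18.5
tool_pos: [0.5484, 0.2189, 0.1368]
tool_rot: [-0.205, 2.633, 0.056]
contact_force: [0.7, -0.6, -2.1]
opening: 0.0131
grip_force: 90.4
```

```bash
python3 -m handwheel '[[[0.05,0,0.09],[0,0,0]],[[0.1,0,0.18],[0,0,0]],[[0.1,0,0.18],[0,0,0]]]'
```

```text
t: 18.88
tool_pos: [0.5484, 0.2189, 0.1347]
tool_rot: [-0.205, 2.633, 0.056]
contact_force: [-0.5, 0.0, -2.4]
opening: 0.013
grip_force: 90.4
```

```bash
python3 -m handwheel '[[[0.05,0,0.09],[0,0,0]],[[0.1,0,0.18],[0,0,0]],[[0.1,0,0.18],[0,0,0]]]'
```

```text
t: 19.25
tool_pos: [0.5484, 0.2189, 0.1327]
tool_rot: [-0.205, 2.633, 0.056]
contact_force: [-0.1, 0.1, -2.6]
opening: 0.0126
grip_force: 90.4
```

```bash
python3 -m handwheel '[[[0.02,0,0.04],[0,0,0]],[[0.05,0,0.09],[0,0,0]],[[0.05,0,0.09],[0,0,0]]]'
```

```text
t: 19.62
tool_pos: [0.5485, 0.2189, 0.1318]
tool_rot: [-0.205, 2.633, 0.056]
contact_force: [0.2, 0.1, -3.0]
opening: 0.0126
grip_force: 90.4
```

```bash
python3 -m handwheel '[[[0.02,0,0.04],[0,0,0]],[[0.05,0,0.09],[0,0,0]],[[0.05,0,0.09],[0,0,0]]]'
```

```text
t: 20.0
tool_pos: [0.5484, 0.2189, 0.1307]
tool_rot: [-0.205, 2.633, 0.056]
contact_force: [1.2, 0.7, -2.4]
opening: 0.0128
grip_force: 90.4
```

```bash
python3 -m handwheel '[[[0.02,0,0.04],[0,0,0]],[[0.05,0,0.09],[0,0,0]],[[0.05,0,0.09],[0,0,0]]]'
```

```text
t: 20.38
tool_pos: [0.5484, 0.2189, 0.1296]
tool_rot: [-0.205, 2.633, 0.056]
contact_force: [-0.1, -0.3, -1.9]
opening: 0.0129
grip_force: 90.4
```

```bash
python3 -m handwheel '[[[0.02,0,0.04],[0,0,0]],[[0.05,0,0.09],[0,0,0]],[[0.05,0,0.09],[0,0,0]]]'
```

```text
t: 20.75
tool_pos: [0.5484, 0.2189, 0.1287]
tool_rot: [-0.205, 2.633, 0.056]
contact_force: [-0.9, -0.1, -2.3]
opening: 0.0131
grip_force: 90.4
```

```bash
python3 -m handwheel '[[[0.02,0,0.04],[0,0,0]],[[0.05,0,0.09],[0,0,0]],[[0.05,0,0.09],[0,0,0]]]'
```

```text
t: 21.12
tool_pos: [0.5484, 0.2189, 0.1276]
tool_rot: [-0.205, 2.633, 0.056]
contact_force: [-0.3, -0.4, -2.1]
opening: 0.0131
grip_force: 90.4
```

```bash
python3 -m handwheel '[[[0.02,0,0.04],[0,0,0]],[[0.05,0,0.09],[0,0,0]],[[0.05,0,0.09],[0,0,0]]]'; python3 - <<'E'
from h import *
w=[]
for c in("side","top"):
    i=ctrl.get_image(c);p=proj(c,[.555,.215,.18]).astype(int);w.append(cv2.resize(i[p[1]-30:p[1]+30,p[0]-25:p[0]+25],None,fx=8,fy=8,interpolation=cv2.INTER_CUBIC))
cv2.imwrite("pics/s2.png",np.hstack(w))
E
```

```text
t: 21.5
tool_pos: [0.5487, 0.219, 0.1271]
tool_rot: [-0.204, 2.632, 0.057]
contact_force: [-0.4, 0.0, -1.3]
opening: 0.0131
grip_force: 90.5
```

View pics/s2.png

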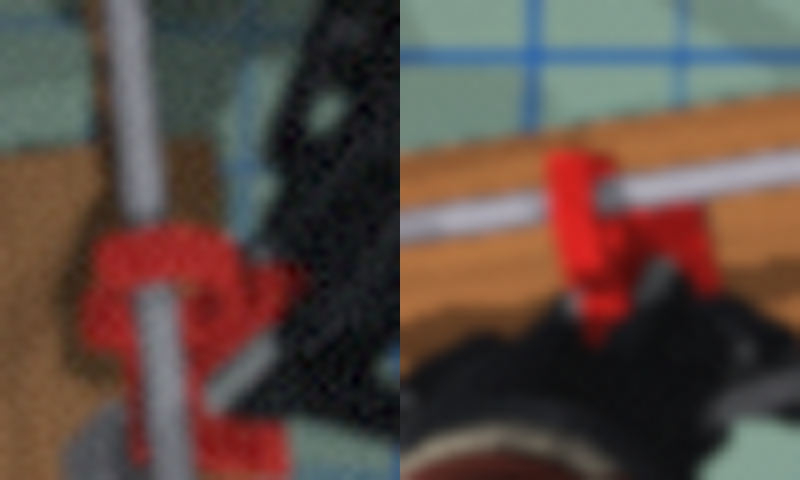

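The rod lies under the hook's top at side crop (155,290), and the vertical load is starting to transfer. One more small step.

```bash
python3 -m handwheel '[[[0.02,0,0.04],[0,0,0]],[[0.04,0,0.07],[0,0,0]],[[0.04,0,0.07],[0,0,0]]]'
```

```text
t: 21.98
tool_pos: [0.549, 0.2191, 0.1268]
tool_rot: [-0.204, 2.631, 0.057]
contact_force: [-0.3, 0.1, 2.1]
opening: 0.013
grip_force: 90.9
```

```bash
python3 -m handwheel '[[[0,0,0],[0,0,0]],[[0,0,0],[0,0,0]]]' 1 20; python3 -m handwheel '[[[0,0,0],[0,0,0]],[[0,0,0],[0,0,0]],[[0,0,0],[0,0,0]]]' 0.3;  python3 -m handwheel '[[[0,0,0],[0,0,0]],[[0,0,0],[0,0,0]],[[0,0,0],[0,0,0]],[[0,0,0],[0,0,0]]]' -0.6; python3 - <<'E'
from h import *
w=[]
for c in("side","top"):
    i=ctrl.get_image(c)
    r=ctrl.landmark_of(c,"red_key_hook");w.append(r[0]["position"] if r else None);print(r[:1])
if all(x is not None for x in w): print(*tri(*w))
E
```

```text
t: 22.22
tool_pos: [0.5491, 0.2191, 0.1268]
tool_rot: [-0.204, 2.631, 0.057]
contact_force: [-0.6, -0.6, 3.2]
opening: 0.0127
grip_force: 91.0
t: 22.6
tool_pos: [0.5481, 0.2188, 0.1253]
tool_rot: [-0.205, 2.634, 0.056]
contact_force: [-0.1, 0.2, 0.8]
opening: 0.0299
grip_force: 0.0
t: 23.1
tool_pos: [0.5484, 0.219, 0.1259]
tool_rot: [-0.205, 2.633, 0.056]
contact_force: [-0.5, 0.3, 0.5]
opening: 0.0684
grip_force: 0.0
[{'position': [322.8, 308.0], 'score': 0.67}]
[{'position': [193.2, 196.5], 'score': 0.57}]
[0.5666 0.2219 0.1721] 0.9909790963722553 0.8454118154531834
```

```bash
python3 -m handwheel '[[[0,0,-1],[0,0,0]],[[0,0,-2.5],[0,0,0]],[[0.3,0,-5],[0,0,0]],[[0.6,0,-8],[0,0,0]],[[1,0,-12],[0,0,0]]]' -0.6; python3 -m handwheel '[[[0.5,0,-4],[0,0,0]],[[0.5,0,-7],[0,0,0]],[[0.5,0,-7],[0,0,0]],[[0.5,0,-7],[0,0,0]],[[0.5,0,-7],[0,0,0]]]'; for i in 1 2 3 4 5 6 7 8 9 10; do python3 -m handwheel '[[[0,0,0],[0,0,0]],[[0,0,0],[0,0,0]],[[0,0,0],[0,0,0]],[[0,0,0],[0,0,0]],[[0,0,0],[0,0,0]]]' >/dev/null; done; python3 - <<'E'
from h import *
w=[]
for c in("side","top"):
    i=ctrl.get_image(c);p=proj(c,[.565,.22,.15]).astype(int);w.append(cv2.resize(i[p[1]-50:p[1]+50,p[0]-40:p[0]+40],None,fx=5,fy=5,interpolation=cv2.INTER_CUBIC))
cv2.imwrite("pics/f.png",np.hstack(w));print(ctrl.get_obs()["t"],ctrl.get_obs()["tool_pos"])
for n in("red_key_hook","red_key_tip","blue_key"):
    r=[ctrl.landmark_of(c,n) for c in("side","top")]
    if all(r):print(n,*tri(r[0][0]["position"],r[1][0]["position"]))
E
```

```text
t: 23.92
tool_pos: [0.4817, 0.2081, 0.2275]
tool_rot: [-0.204, 2.633, 0.056]
contact_force: [0.3, 0.6, -0.6]
opening: 0.0682
grip_force: 0.0
t: 24.55
tool_pos: [0.4449, 0.2021, 0.2831]
tool_rot: [-0.205, 2.636, 0.055]
contact_force: [-0.1, 1.4, 0.3]
opening: 0.068
grip_force: 0.0
30.9 [0.4452 0.2023 0.2853]
red_key_hook [0.555  0.194  0.1179] 2.174908087120901 1.912512410174922
red_key_tip [0.5954 0.2256 0.0437] 1.5375657620759184 1.3230595246054082
blue_key [ 0.5353 -0.0881  0.0948] 0.20504759463936242 0.2215790257970871
```

View pics/f.png

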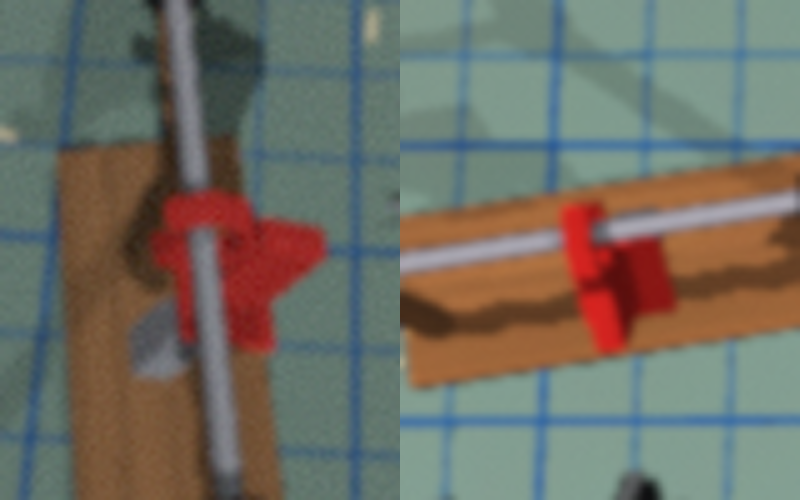

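The key hangs by its hook on the rod, at side crop (205,220) and top crop (585,240), with the gripper well clear. I'll wait a few more seconds, check that it's still, and hand in.

```bash
for i in 1 2 3 4 5 6 7 8; do python3 -m handwheel '[[[0,0,0],[0,0,0]],[[0,0,0],[0,0,0]],[[0,0,0],[0,0,0]],[[0,0,0],[0,0,0]],[[0,0,0],[0,0,0]]]' >/dev/null; done; python3 - <<'E'
from h import *
p=proj("side",[.565,.22,.15]).astype(int);f=[]
for k in range(24):
    i=ctrl.get_image("side")[p[1]-50:p[1]+50,p[0]-40:p[0]+40].astype(int);m=(i[...,2]>i[...,1]+70)&(i[...,2]>i[...,0]+70);f.append(np.argwhere(m).mean(0))
f=np.array(f);print(f.std(0),np.ptp(f,axis=0),ctrl.get_obs()["t"])
if np.ptp(f,axis=0).max()<0.6: print(ctrl.finish_job())
E
```

```text
[0.037  0.0253] [0.1981 0.1033] 37.4
the job is handed in; nothing more can be done
None
```

I pulled the red key out and hung it on the rod by its hook. The last camera check showed it still and the gripper clear, the blue key looked undisturbed, and I handed the job in at 37.4 s; no verdict came back.

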